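Take the pressure cap off the rinse tank

TASK

Vent and open the small steel pressure tank: turn its red-winged cap gently anticlockwise (seen from above), without pressing, until you feel it meet its first stop, and hold it lightly against that stop for a second without forcing it. Then press it down against its spring, with no more than about 25 N, and turn on past the stop to the release position without forcing it against the end. Lift the cap off and lay it gently in the nearer kidney dish, without dropping it, and leave the loose reagent bottle and sample cup behind the tank undisturbed.

Things in the scene. Friction and masses are not known exactly. Their poses are not given: they have to be found in the camera images.
- tank: Fixed steel pressure tank, 124 mm wide, 130 mm to the shoulder; neck 76 mm wide, its flat top plate 172 mm above the desk. Origin: centre of its underside, z up. x axis: 3 deg past the yellow mark (first stop, nominal); closed is the red mark at -34 deg, release the green mark at +48 deg, counted anticlockwise from above. Gauge (y side) and nozzle (x side) reach 87 mm out, below 90 mm.
- neck_top (a point): Centre of the neck plate's top, 172 mm above the desk. Two lugs of the cap hook under this 5 mm plate, held up by a spring: about 7 N at rest, 10 N when hard down. Cap must go down 3 to 4.5 mm to pass the first stop; after 6 mm its disc meets the plate (hard). At release it rises 8 mm by itself if let go and lifts straight up; the lugs are clear after 25 mm of lift.
- stop_mark (a point): Yellow mark on the neck's side (one more opposite), 40 mm from the axis at -3 deg from the tank's x, 160 mm above the desk. At the first stop the cap's marked wing end points here, but only within 17 deg either way: the true angle is hidden and must be felt. Running friction of the cap is under 0.15 Nm; hold it at the stop with 0.1 to 0.3 Nm more; over 0.5 Nm is forcing it.
- release_mark (a point): Green mark on the neck's side (one more opposite), 40 mm from the axis, at +48 deg from the tank's x, 160 mm above the desk. The cap's marked wing end points here at release; a solid end stop lies 1 to 4 deg further (do not force).
- cap: Loose cap, 0.1 kg: black disc 62 mm wide, 9 mm thick; red upright wing on top, 58 mm long (cap's x), 14 mm wide (y), from 9 to 34 mm above the origin; below, a 20 mm steel stem to 20 mm under the origin with two lugs to 24 mm out along x, 11 to 17 mm under it. Origin: centre of the disc's underside, z up. Starts closed, 178 mm above the desk, wing -38 to -30 deg from the tank's x.
- cap_mark (a point): Point on top of the wing at the end with the white mark: 28 mm from the cap's axis along its x, 34 mm above its origin.
- dish: Loose steel kidney dish, 121 mm (its x) by 256 mm (its y), 42 mm high, 0.25 kg, floor 7 mm up. Origin: centre of its underside, z up. The hollow side of the kidney faces its +x; inside it is about 74 mm wide at mid length, where the middle of the floor is 8 mm from the origin towards -x.
- reagent_bottle: White reagent bottle with blue cap, 40 mm wide, 83 mm high, loose; origin under its centre. Leave alone.
- specimen_cup: Clear sample cup with yellow lid, 41 mm wide, 50 mm high, loose; origin under its centre. Leave alone.
- stop_ring: Fixed ring hidden inside the neck, in the tank's frame (same axis, x axis nominally the tank's). It carries the two ribs, 21 mm from the axis, that stop the cap's lugs at the first stop; their angle on the ring differs each time, so its pose does not show where the stop is. Not visible from outside.
Mind the look-alikes: they are no part of the job. There is more than one size of the cap; the job needs the middle-sized.

How it is judged (in metres and radians):
On the way, in this order (a step that is already met when the one before it is completed fails the run):
1. the cap, not pressed, is held against its first stop with more than 3 N (contact force between cap and stop_ring above 3 N and z of cap in the frame of tank above 0.1762 m), for 0.4 s.
2. the cap is pressed down and turned past the stop (y of cap_mark in the frame of tank above 0.0065 m and z of cap in the frame of tank below 0.176 m), for 0.05 s.
3. the cap is lifted off the neck (z of cap in the frame of neck_top above 0.03 m), for 0.05 s.
At the end, for the whole second after the job is handed in: The cap lies at rest in the kidney dish (its origin within 55 mm of the dish's middle along the short side and 110 mm along the long side, and less than 55 mm above its underside), and the dish stands level on the desk (x of cap in the frame of dish between -0.055 and 0.055 m and y of cap in the frame of dish between -0.11 and 0.11 m and z of cap in the frame of dish below 0.055 m and contact force between cap and dish above 0.3 N and angle between dish's own z axis and vertical below 0.15 rad and height (world z) of dish below 0.015 m and linear speed of each of cap, dish below 0.03 m/s); the robot touches nothing.
It fails at once if the cap is pressed on the tank or forced against its end stop with more than 40 N in all (contact force between cap and tank above 40 N).
It fails at once if the cap is forced against the first stop with more than 25 N (contact force between cap and stop_ring above 25 N).
It fails at once if the cap is dropped or thrown (faster than 0.8 m/s while not held) (linear speed of cap above 0.8 m/s and contact force between the fingers and cap below 0.2 N).
It fails at once if the reagent bottle or the specimen cup is moved by more than 30 mm (distance of any of reagent_bottle, specimen_cup from where it was at the start of the episode above 0.03 m).
It also fails if it takes over 72 s, if anything falls off the work surface, if the arm or the gripper's body presses on something with over 40 N, if the wrist force passes 120 N, or if a joint passes its speed limit or range.

ROBOT

A 6-joint arm with a two-finger parallel gripper is mounted at the origin on a cart in front of the work surface, level with it; the furniture and walls round the work are solid. World frame = base frame: x ahead of the robot, y to its left, z up, the work surface at z = 0. Lengths are in mm, angles in rad, forces in N, time in s.
With the tool pointing down it reaches from about 400 to 925 mm from the base axis. Payload 12.5 kg.
Tool frame: the origin (TCP) lies midway between the tips of the shut fingers; the grasp point (between the pads) lies 19 mm behind it; z points along the fingers, y is the line along which they close (so a half turn about z gives the same grasp; the last joint's range is limited). The gripper opens to 95 mm and grips with 3 to 60 N. Pads are 20 mm wide; open, the fingers measure 119 mm over their backs; the gripper's body (75 mm by 180 mm) begins 59 mm behind the grasp point.
Start: joints at [-1.228, 0.491, 1.559, -0, 1.092, -0.106], TCP at [271.202, -563.113, 214.661] pointing down, gripper open.
Joint ranges: [-3.1, 3.1], [-0.84, 2.19], [0.05, 2.79], [-1.13, 4.28], [0.06, 2.93], [-2.69, 2.69]. Speed limits (rad/s): [2.22, 2.22, 2.79, 3.14, 3.14, 3.14].

INTERFACE

Orientations are given as a rotation vector (axis times angle).
In Python, from rig import monitor, vision, ticket gives the robot as it stands.
- The arm moves only by the tool jog_arm, never from a script. Its argument "rows" is a list of rows, each a list of 3 entries, a list of its own where there are three numbers: the finger opening in mm, from 0 to 95.1, then the shift along the tool's x, y, z in units of 25 mm (1.0 is 25 mm), then the turn, a rotation vector about the tool's x, y, z in degrees. A call has 1 to 8 rows; each row is the pose to reach, as a shift and turn from the pose commanded when the call began, along the tool's axes at that moment; what a row does not reach only later rows make up. A row lasts 1/10 s, in which the tool goes at most 50 mm and 8.59 degrees, less where a joint would pass 70% of its speed; a pose out of reach is approached as far as the arm can. A call with a gripper value outside its range is refused whole. The fingers move at their own pace and stop on an object; "newtons" is the grip in N (left out, the last holds). Time passes only in rows, so rows that repeat a pose let the fingers close. It gives the time, the measured TCP pose, the force, the opening and the grip force at its end, in the units of the state.
- monitor.read_state(): the state, without advancing time (a new reading comes with each control period).
- vision.capture(name): name is "scene" or "side" or "wrist"; returns the picture (480x640x3 uint8, red, green, blue); there is no depth.
- vision.get_calibration(name): a dict with "mtx" (3x3 intrinsics, pixels), "position" and "rotation" of the camera in the world; the wrist camera has in their place "hand_eye" (4x4, takes a point from camera to tool coordinates, whose origin is the TCP and whose axes are the flange's). Camera axes: x right, y down, z forward; pixel columns grow to the right and rows downward; lengths in mm; the calibration is good to about 2 mm. A picture is of the moment at which its call begins: read the wrist's pose just before it. get_calibration takes no time and is no camera call.
- ticket.job_done(): hands the job in; it is judged then, once.
The state is a dict: "t": time; "joint_positions": joint angles; "qd": joint speeds; "effort": joint torques, N m; "position": TCP position; "tcp_rot": TCP orientation; "contact_force": force on the tool from outside, world axes, zero at the start; "moment": the same for the moment, N m; "grip_width": opening from 0.0 (shut) to 1.0 (fully open); "gripper_force": force on a finger pad.
Only numpy, scipy, OpenCV 4.12 (cv2) and the standard library are available. Lean on these libraries where they do the work, as an engineer would, in place of code of your own. Each camera call takes 0.05 s, during which the arm holds its last target. There are 200 camera calls.

## Working session

There is one attempt and no reset: what is moved stays moved. The work goes in short steps, Python scripts to look and compute and a tool call to move; the robot and the scene stay as the last step left them, time stands still between calls to the robot, and variables do not carry over. Pictures are saved under pics/ and viewed, at most 10 in all, crops included, and the job is handed in when it is done.

Besides the shell and the picture viewer there is one more tool, called after "Call:" as name(argument=value, ...), one argument or row to a line, values as JSON. jog_arm: Moves the arm, as the interface text tells. Its arguments: {"type":"object","properties":{"rows":{"type":"array"},"newtons":{"type":"number"}},"required":["rows"]}

```bash
ls; mkdir -p pics
python3 - <<'E'
from rig import monitor, vision
import cv2, numpy as np
np.set_printoptions(precision=3,suppress=True)
s=monitor.read_state(); print({k:np.round(v,3) for k,v in s.items()})
for n in("scene","side","wrist"):
    im=vision.capture(n); cv2.imwrite(f"pics/{n}0.png",im[:,:,::-1])
    print(n,vision.get_calibration(n))
E
```

```text
pics
{'t': np.float64(0.0), 'joint_positions': array([-1.228,  0.492,  1.559,  0.   ,  1.092, -0.106]), 'qd': array([ 0.   ,  0.   ,  0.   , -0.001,  0.   ,  0.   ]), 'effort': array([  0.   , -61.264, -25.818,   0.069,   0.048,  -0.   ]), 'position': array([ 271.123, -562.842,  214.047]), 'tcp_rot': array([-3.062, -0.699,  0.   ]), 'contact_force': array([-0.073, -0.963, -0.086]), 'moment': array([-0.023, -0.007, -0.026]), 'gripper_force': np.float64(0.0), 'grip_width': np.float64(1.002)}
scene {'mtx': array([[488.418,   0.   , 319.331],
       [  0.   , 488.418, 241.356],
       [  0.   ,   0.   ,   1.   ]]), 'position': array([ -0.62 , 477.536, 888.451]), 'rotation': array([-1.146,  2.379, -0.991])}
side {'mtx': array([[493.932,   0.   , 328.863],
       [  0.   , 493.932, 245.543],
       [  0.   ,   0.   ,   1.   ]]), 'position': array([135.839, 656.407, 491.1  ]), 'rotation': array([-0.676,  2.305, -1.49 ])}
wrist {'mtx': array([[381.532,   0.   , 319.004],
       [  0.   , 381.532, 238.089],
       [  0.   ,   0.   ,   1.   ]]), 'hand_eye': array([[  -0.001,   -0.965,   -0.263,   74.143],
       [   1.   ,   -0.   ,   -0.001,    0.888],
       [   0.001,   -0.263,    0.965, -170.687],
       [   0.   ,    0.   ,    0.   ,    1.   ]])}
```

View pics/scene0.png

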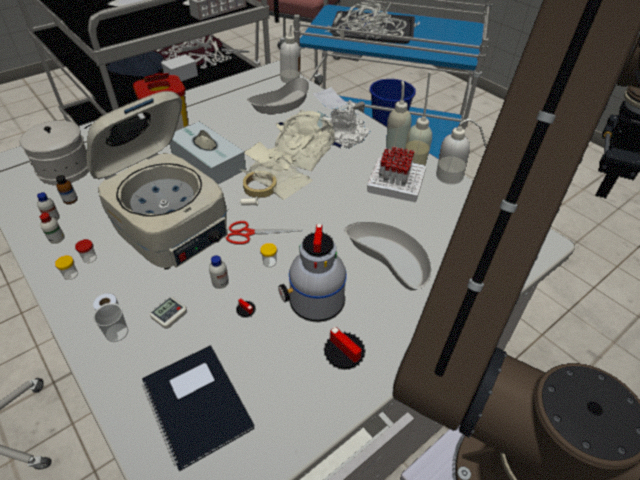

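View pics/side0.png

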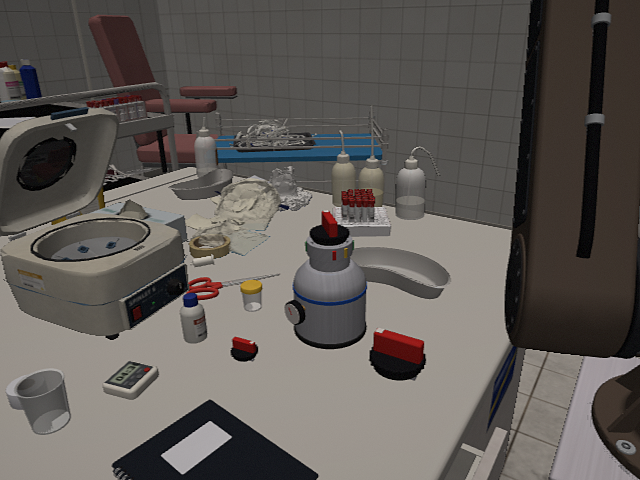

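Scene view: candidate caps are the tank's (318,240), a small loose one (246,308) and a large loose one (344,347). The middle-sized one, on the tank, is the right one. The nearer dish is at (390,255); the far one at (280,97) is a look-alike. The bottle is at (219,271) and the cup at (269,254). Next I'll measure the cap and dish.

```bash
cat > h.py <<'E'
import numpy as np, cv2
from scipy.spatial.transform import Rotation as R
from rig import monitor, vision
np.set_printoptions(precision=2,suppress=True)
def cam(n,s=None):
    c=vision.get_calibration(n)
    if n=="wrist":
        H=c["hand_eye"]; Rt=R.from_rotvec(s["tcp_rot"]).as_matrix()
        return c["mtx"],Rt@H[:3,:3],Rt@H[:3,3]+s["position"]
    return c["mtx"],R.from_rotvec(c["rotation"]).as_matrix(),np.array(c["position"])
def rays(C,px):
    K,Rm,p=C; px=np.atleast_2d(px).astype(float)
    d=np.c_[px,np.ones(len(px))]@np.linalg.inv(K).T@Rm.T
    return p,d/np.linalg.norm(d,axis=1)[:,None]
def onz(C,px,z):
    p,d=rays(C,px); return p+d*((z-p[2])/d[:,2])[:,None]
def two(Ca,a,Cb,b):
    p,d=rays(Ca,a);q,e=rays(Cb,b);d=d[0];e=e[0]
    t=np.linalg.lstsq(np.c_[d,-e],q-p,rcond=None)[0]
    A=p+d*t[0];B=q+e*t[1];return (A+B)/2,np.linalg.norm(A-B)
def proj(C,P):
    K,Rm,p=C; v=(np.atleast_2d(P)-p)@Rm@K.T; return v[:,:2]/v[:,2:]
def red(im):
    h=cv2.cvtColor(im,cv2.COLOR_RGB2HSV)
    return (((h[...,0]<8)|(h[...,0]>172))&(h[...,1]>150)&(h[...,2]>90)).astype(np.uint8)
E
python3 - <<'E'
from h import *
S,D=[cv2.imread(f"pics/{n}0.png")[:,:,::-1].copy() for n in("scene","side")]
Cs,Cd=cam("scene"),cam("side"); res=[]
for im,(x0,x1,y0,y1) in((S,(305,335,220,255)),(D,(310,350,205,240))):
    m=red(im)*0+0; m[y0:y1,x0:x1]=red(im)[y0:y1,x0:x1]
    n,l,st,ce=cv2.connectedComponentsWithStats(m); i=1+np.argmax(st[1:,4]); print(st[i],ce[i]); res.append(ce[i])
print("wing centroid",two(Cs,res[0],Cd,res[1]), onz(Cs,res[0],200),onz(Cd,res[1],200))
# desk blue ring / dish: gray mask by eye pixels rim (z=42)
print("dish rim ends", onz(Cs,[(347,228),(420,288),(429,262),(385,262),(405,235)],42))
print("bottle,cup",onz(Cs,[(219,283),(269,264)],0))
a=cv2.resize(S[215:325,270:440],None,fx=4.5,fy=4.5,interpolation=cv2.INTER_CUBIC)
cv2.imwrite("pics/cropS.png",a[:,:,::-1])
b=cv2.resize(D[200:280,280:380],None,fx=7,fy=7,interpolation=cv2.INTER_CUBIC)
cv2.imwrite("pics/cropD.png",b[:,:,::-1])
E
```

```text
[313 227   9  20 131] [317.41 236.53]
[322 211  15  13 101] [328.97 217.49]
wing centroid (array([533.74,  43.  , 211.72]), np.float64(2.6492652366829508)) [[541.41  35.39 200.  ]] [[552.43  16.43 200.  ]]
dish rim ends [[ 643.66 -143.79   42.  ]
 [ 395.41 -144.02   42.  ]
 [ 436.55 -219.29   42.  ]
 [ 500.87 -137.69   42.  ]
 [ 535.46 -240.65   42.  ]]
bottle,cup [[720.44 187.18   0.  ]
 [697.33  60.19   0.  ]]
```

View pics/cropS.png

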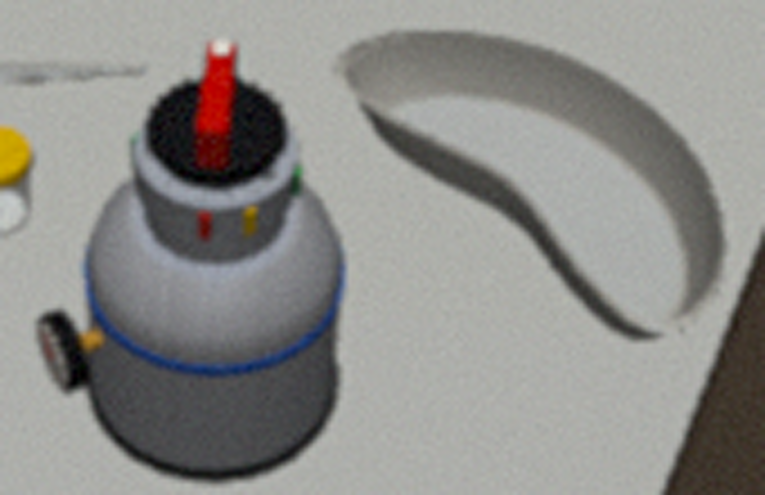

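View pics/cropD.png

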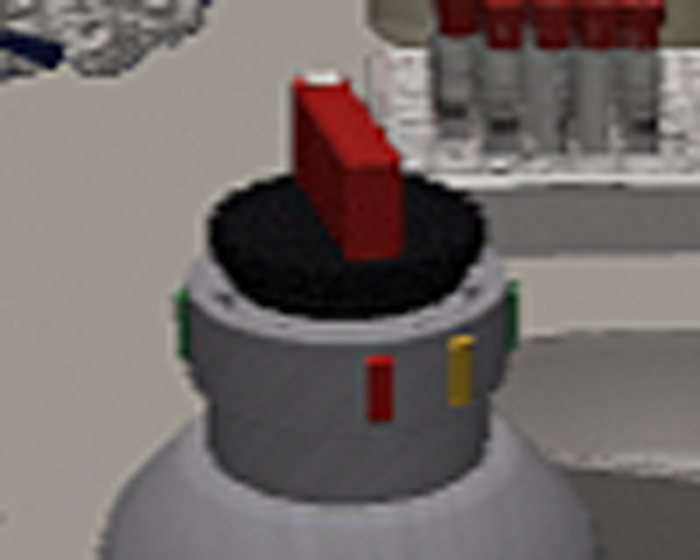

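Crops: red wing on a black disc on the tank. The white-marked end is the far one at scene px (319,225), with the near top end at (317,243). In the side view the white end is at (326,211) and the near end at (333,223.5). The dish's hollow side faces the tank.

Run:
```python
from h import *
Cs,Cd=cam("scene"),cam("side")
f=lambda p,k,o:(np.array(p)/k+np.array(o)-0.4)
w=[(222,44),(213,122)]; wd=[(322,80),(372,168)]
for a,b in zip(w,wd):
    A=f(a,4.5,(270,215));B=f(b,7,(280,200))
    print(two(Cs,A,Cd,B),onz(Cs,A,212),onz(Cd,B,212))
# disc rim extremes at z~187: left/right
for C,k,o,pts in((Cs,4.5,(270,215),[(147,128),(288,130)]),(Cd,7,(280,200),[(208,228),(486,228)])):
    P=onz(C,[f(p,k,o) for p in pts],187);print("disc",P,P.mean(0),np.linalg.norm(P[0]-P[1]))
r=onz(Cs,[f(p,4.5,(270,215)) for p in [(340,65),(440,32),(590,70),(720,230),(715,280),(640,337),(525,210),(440,165),(365,110)]],42);print("rim",r)
fl=onz(Cs,[f(p,4.5,(270,215)) for p in [(395,105),(450,97),(590,145),(685,270),(675,325),(560,240),(480,165)]],7);print("floor",fl)
c,sz,an=cv2.minAreaRect(r[:,:2].astype(np.float32));print(c,sz,an)
```

```text
(array([558.23,  17.88, 210.76]), np.float64(0.398636206607561)) [[557.44  18.73 212.  ]] [[556.06  20.83 212.  ]]
(array([524.86,  49.21, 206.28]), np.float64(1.425763847664948)) [[521.29  52.84 212.  ]] [[516.05  61.83 212.  ]]
disc [[555.92  62.8  187.  ]
 [515.81  13.86 187.  ]] [535.87  38.33 187.  ] 63.278193225995295
disc [[561.93  59.97 187.  ]
 [507.9   26.24 187.  ]] [534.91  43.1  187.  ] 63.69762502103725
rim [[ 643.66 -137.63   42.  ]
 [ 629.05 -200.09   42.  ]
 [ 554.34 -244.77   42.  ]
 [ 427.68 -211.55   42.  ]
 [ 406.02 -183.79   42.  ]
 [ 403.82 -126.46   42.  ]
 [ 500.7  -141.68   42.  ]
 [ 552.26 -128.89   42.  ]
 [ 608.28 -124.99   42.  ]]
floor [[ 625.9  -166.07    7.  ]
 [ 611.24 -195.26    7.  ]
 [ 534.36 -230.84    7.  ]
 [ 437.52 -203.82    7.  ]
 [ 414.81 -171.62    7.  ]
 [ 494.   -166.71    7.  ]
 [ 561.34 -171.47    7.  ]]
(524.1173706054688, -185.29153442382812) (239.75315856933594, 119.38709259033203) 0.409536749124527
```

Tank axis is about (537,37). The measured disc width of 63 mm and wing-top heights of 206–211 mm agree with the sizes given. The wing points at about -43° in the world frame. Moving above it for a close view.

Call:
jog_arm(
  rows=[
    [95, [2, -1.7, -0.4], [0, 0, 8]],
    [95, [4, -3.4, -0.8], [0, 0, 16]],
    [95, [5.6, -4.8, -1.2], [0, 0, 24]],
    [95, [7, -6, -1.6], [0, 0, 32]],
    [95, [8.5, -7.2, -2], [0, 0, 38]],
    [95, [10, -8.5, -2.4], [0, 0, 44]],
    [95, [11.4, -9.7, -2.7], [0, 0, 50]],
    [95, [12.6, -10.7, -3], [0, 0, 56]],
  ],
)

```text
t: 0.95
position: [431.2, -201.5, 286.4]
tcp_rot: [3.031, -0.828, 0.0]
contact_force: [1.6, -0.2, 0.1]
grip_width: 1.001
gripper_force: 0.0
```

Call:
jog_arm(
  rows=[
    [95, [-0.2, -1.8, -0.1], [0, 0, 3]],
    [95, [-0.4, -3.6, -0.2], [0, 0, 6]],
    [95, [-0.6, -5.4, -0.3], [0, 0, 9]],
    [95, [-0.8, -7.2, -0.4], [0, 0, 12]],
    [95, [-1.0, -8.9, -0.5], [0, 0, 12.4]],
    [95, [-1.2, -10.2, -0.56], [0, 0, 12.4]],
    [95, [-1.2, -10.36, -0.56], [0, 0, 12.4]],
    [95, [-1.2, -10.36, -0.56], [0, 0, 12.4]],
  ],
)

```text
t: 1.75
position: [535.5, 36.0, 299.5]
tcp_rot: [2.927, -1.141, -0.001]
contact_force: [-0.3, -1.0, 1.0]
grip_width: 0.996
gripper_force: 0.0
```

Run:
```python
from h import *
import json
s=monitor.read_state(); im=vision.capture("wrist"); cv2.imwrite("pics/w1.png",im[:,:,::-1])
json.dump({k:np.array(s[k]).tolist() for k in("position","tcp_rot")},open("w1.json","w"))
print(s["position"],s["tcp_rot"],s["joint_positions"],s["contact_force"],s["moment"])
```

```text
[535.52  35.97 299.54] [ 2.93 -1.14 -0.  ] [-0.06  0.29  1.65 -0.    1.2   2.26] [-0.26 -0.99  1.04] [ 0.11  0.06 -0.03]
```

View pics/w1.png

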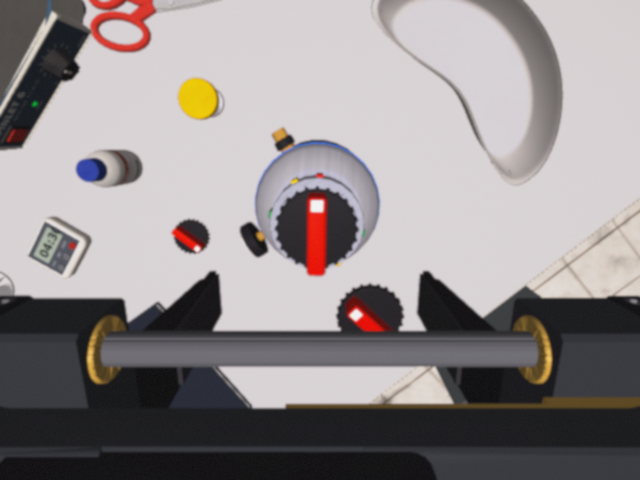

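Wrist view: cap at (317,232), with the white-marked end at (317,205) and the other end at (316,272). The wing runs along the image columns, so the jaws are already square to it. Gauge, nozzle and green marks are visible, and the bottle (110,168) and cup (198,98) are clear.

Run:
```python
from h import *
import json
s=json.load(open("w1.json")); s={k:np.array(v) for k,v in s.items()}
C=cam("wrist",s); im=cv2.imread("pics/w1.png")[:,:,::-1].copy()
roi=np.zeros(im.shape[:2],np.uint8); cv2.circle(roi,(317,230),52,1,-1)
h=cv2.cvtColor(im,cv2.COLOR_RGB2HSV)
m=red(im)*roi; m[:188]=0
n,l,st,ce=cv2.connectedComponentsWithStats(m);i=1+np.argmax(st[1:,4]);w=(l==i).astype(np.uint8);print("red",st[i])
for r in range(205,275,6):
    c=np.where(w[r])[0]; print(r,c.min() if len(c) else 0,c.max() if len(c) else 0,end="; ")
ends=[(317,st[i][1]),(316.5,st[i][1]+st[i][3])]
E_=onz(C,ends,212); print("\nwing ends",E_,E_.mean(0),np.linalg.norm(E_[0]-E_[1]))
rows=[r for r in range(216,270)]; mid=np.array([[np.where(w[r])[0].mean()+.0,r] for r in rows])
L=onz(C,mid[[0,-1]],212); d=L[0]-L[1]; print("wing dir",np.degrees(np.arctan2(d[1],d[0])),L.mean(0))
dark=((h[...,2]<70).astype(np.uint8)|w)*roi
dark=cv2.morphologyEx(dark,cv2.MORPH_OPEN,np.ones((5,5)))
cs,_=cv2.findContours(dark,0,1); c=max(cs,key=cv2.contourArea); hull=cv2.convexHull(c); el=cv2.fitEllipse(hull); print("disc ellipse",el)
P=onz(C,hull[:,0],187); (cx,cy),rr=cv2.minEnclosingCircle(P[:,:2].astype(np.float32)); print("disc",cx,cy,rr, onz(C,el[0],185))
# coloured marks at z~160
for nme,lo,hi in(("green",45,85),("yellow",20,35),):
    mm=((h[...,0]>=lo)&(h[...,0]<=hi)&(h[...,1]>90)&(h[...,2]>50)).astype(np.uint8)*cv2.circle(roi*0,(317,225),60,1,-1)
    n,l,st,ce=cv2.connectedComponentsWithStats(mm)
    for k in range(1,n):
        if st[k,4]>4:
            p=onz(C,ce[k],163)[0]; print(nme,st[k],p,np.hypot(p[0]-cx,p[1]-cy),np.degrees(np.arctan2(p[1]-cy,p[0]-cx)))
Rt=R.from_rotvec(s["tcp_rot"]).as_matrix(); print("toolx",np.degrees(np.arctan2(Rt[1,0],Rt[0,0])),s["position"])
```

```text
red [ 306  193   22   82 1468]
205 306 327; 211 306 327; 217 306 326; 223 306 326; 229 306 326; 235 306 326; 241 306 326; 247 306 326; 253 306 326; 259 306 326; 265 306 325; 271 308 323; 
wing ends [[562.85  12.65 212.  ]
 [519.46  53.19 212.  ]] [541.15  32.92 212.  ] 59.38338352279588
wing dir -42.745397970942776 [537.33  37.17 212.  ]
disc ellipse ((316.4594421386719, 229.45188903808594), (76.90645599365234, 86.49512481689453), 174.73208618164062)
disc 538.0311889648438 36.72370147705078 33.87016296386719 [[539.5   34.98 185.  ]]
green [269 212   2   5   7] [571.63  58.21 163.  ] 39.88050632748532 32.592003470164606
green [363 231   2   5   6] [507.03  12.11 163.  ] 39.58931553929555 -141.55201300913458
yellow [291 178   8   6  28] [577.18  24.67 163.  ] 40.96484945523261 -17.114932928558353
yellow [336 263   4   3   8] [501.32  46.37 163.  ] 37.954705110245015 165.2765311208939
toolx -42.58265734205867 [535.52  35.97 299.54]
```

Call:
jog_arm(
  rows=[
    [95, [0.15, -0.08, 1], [0, 0, 0]],
    [60, [0.15, -0.08, 2], [0, 0, 0]],
    [60, [0.15, -0.08, 3], [0, 0, 0]],
    [60, [0.15, -0.08, 3.6], [0, 0, 0]],
    [60, [0.15, -0.08, 4.0], [0, 0, 0]],
    [60, [0.15, -0.08, 4.2], [0, 0, 0]],
    [60, [0.15, -0.08, 4.3], [0, 0, 0]],
    [60, [0.15, -0.08, 4.3], [0, 0, 0]],
  ],
)

```text
t: 2.6
position: [539.8, 34.0, 192.8]
tcp_rot: [-2.926, 1.144, -0.001]
contact_force: [0.9, -0.5, -0.3]
grip_width: 0.631
gripper_force: 0.0
```

Run:
```python
from h import *
s=monitor.read_state(); a=vision.capture("side"); b=vision.capture("wrist"); print({k:np.round(v,2) for k,v in s.items()})
o=np.hstack([cv2.resize(a[170:290,260:400],(560,480),interpolation=cv2.INTER_CUBIC)[:, :],]); cv2.imwrite("pics/c2.png",o[:,:,::-1])
```

```text
{'t': np.float64(2.6), 'joint_positions': array([-0.06,  0.4 ,  1.79, -0.  ,  0.95,  2.26]), 'qd': array([ 0.01, -0.01, -0.01, -0.  ,  0.01,  0.  ]), 'effort': array([ -0.17, -51.82, -23.08,  -0.02,  -0.18,  -0.  ]), 'position': array([539.81,  34.  , 192.77]), 'tcp_rot': array([-2.93,  1.14, -0.  ]), 'contact_force': array([ 0.95, -0.47, -0.32]), 'moment': array([ 0.1 ,  0.01, -0.02]), 'gripper_force': np.float64(0.0), 'grip_width': np.float64(0.63)}
```

View pics/c2.png

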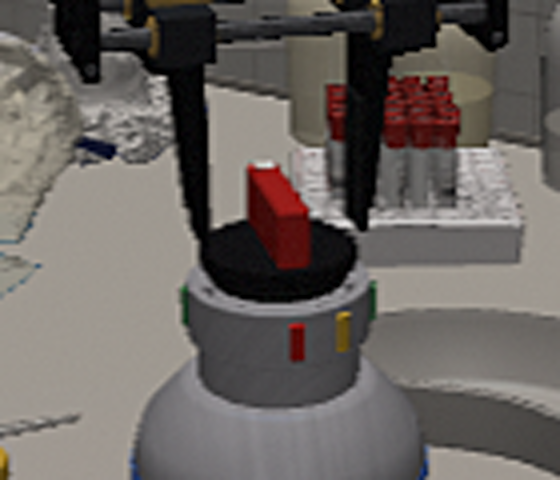

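The fingers straddle the wing (side crop: wing at (278,215), fingers at (205,230) and (362,215)). Closing gently.

Call:
jog_arm(
  rows=[
    [40, [0, 0, 0], [0, 0, 0]],
    [20, [0, 0, 0], [0, 0, 0]],
    [16, [0, 0, 0], [0, 0, 0]],
    [10, [0, 0, 0], [0, 0, 0]],
    [8, [0, 0, 0], [0, 0, 0]],
    [8, [0, 0, 0], [0, 0, 0]],
    [8, [0, 0, 0], [0, 0, 0]],
    [8, [0, 0, 0], [0, 0, 0]],
  ],
  newtons=8,
)

```text
t: 3.5
position: [539.8, 34.4, 192.5]
tcp_rot: [-2.926, 1.143, -0.0]
contact_force: [1.0, 1.2, -0.2]
grip_width: 0.147
gripper_force: 8.0
```

```bash
cat > st.py <<'E'
from h import *
s=monitor.read_state(); Rt=R.from_rotvec(s["tcp_rot"]).as_matrix()
print("t",s["t"],"pos",s["position"],"yaw",np.degrees(np.arctan2(Rt[1,0],Rt[0,0])),"tilt",np.degrees(np.arccos(-Rt[2,2])),"F",s["contact_force"],"Ft",Rt.T@s["contact_force"],"M",np.round(s["moment"],3),"eff",np.round(s["effort"],2),"grip",s["grip_width"]*95.1,s["gripper_force"])
E
python3 st.py
```

```text
t 3.5 pos [539.76  34.36 192.46] yaw -42.69160614690412 tilt 0.01515208905684455 F [ 0.98  1.19 -0.15] Ft [-0.09 -1.54  0.15] M [ 0.39 -0.06 -0.  ] eff [ -0.62 -52.4  -23.08  -0.31   0.05  -0.02] grip 13.936431054126103 7.984568774700165
```

Call:
jog_arm(
  rows=[
    [8, [0, 0, 0], [0, 0, 0]],
    [8, [0, 0, 0], [0, 0, -1]],
    [8, [0, 0, 0], [0, 0, -2]],
    [8, [0, 0, 0], [0, 0, -3]],
    [8, [0, 0, 0], [0, 0, -4]],
    [8, [0, 0, 0], [0, 0, -5]],
    [8, [0, 0, 0], [0, 0, -6]],
    [8, [0, 0, 0], [0, 0, -7]],
  ],
  newtons=20,
)

```text
t: 4.3
position: [539.7, 34.2, 192.4]
tcp_rot: [2.991, -0.96, 0.0]
contact_force: [0.9, -0.2, 1.2]
grip_width: 0.146
gripper_force: 20.0
```

```bash
python3 st.py
```

```text
t 4.3 pos [539.66  34.18 192.43] yaw -35.60018389677807 tilt 0.01264578657555476 F [ 0.89 -0.24  1.2 ] Ft [ 0.86 -0.32 -1.2 ] M [ 0.12 -0.07 -0.07] eff [  0.03 -52.15 -23.04  -0.06  -0.01   0.23] grip 13.878028944239064 19.98284161090851
```

Running friction reads about 0.07 Nm. I'll use a 10 N grip so the pads (20 mm wide) act as a torque limiter of about 0.2 Nm, and feel forward.

Call:
jog_arm(
  rows=[
    [8, [0, 0, 0], [0, 0, -0.5]],
    [8, [0, 0, 0], [0, 0, -1]],
    [8, [0, 0, 0], [0, 0, -1.5]],
    [8, [0, 0, 0], [0, 0, -2]],
    [8, [0, 0, 0], [0, 0, -2.5]],
    [8, [0, 0, 0], [0, 0, -3]],
    [8, [0, 0, 0], [0, 0, -3.5]],
    [8, [0, 0, 0], [0, 0, -4]],
  ],
  newtons=10,
)

```text
t: 5.1
position: [539.7, 34.2, 192.4]
tcp_rot: [3.022, -0.857, 0.0]
contact_force: [-0.2, -0.2, 1.0]
grip_width: 0.144
gripper_force: 10.0
```

```bash
python3 st.py
```

```text
t 5.1 pos [539.69  34.24 192.45] yaw -31.64670201064941 tilt 0.00599729729287819 F [-0.16 -0.15  1.01] Ft [-0.06  0.21 -1.01] M [-0.02 -0.07 -0.02] eff [  0.16 -51.99 -23.01   0.01  -0.04   0.09] grip 13.677498291225366 9.993726164102554
```

Call:
jog_arm(
  rows=[
    [8, [0, 0, 0], [0, 0, -0.5]],
    [8, [0, 0, 0], [0, 0, -1]],
    [8, [0, 0, 0], [0, 0, -1.5]],
    [8, [0, 0, 0], [0, 0, -2]],
    [8, [0, 0, 0], [0, 0, -2.5]],
    [8, [0, 0, 0], [0, 0, -3]],
  ],
)

```text
t: 5.7
position: [539.7, 34.3, 192.4]
tcp_rot: [3.044, -0.777, 0.0]
contact_force: [0.2, 0.3, 0.5]
grip_width: 0.149
gripper_force: 10.0
```

```bash
python3 st.py
```

```text
t 5.7 pos [539.7   34.3  192.42] yaw -28.642498321349365 tilt 0.0036090656120833604 F [0.25 0.27 0.49] Ft [ 0.09 -0.36 -0.49] M [ 0.09 -0.01 -0.13] eff [  0.07 -51.9  -22.97  -0.03  -0.04   0.09] grip 14.185687065999009 9.993732422590256
```

Call:
jog_arm(
  rows=[
    [8, [0, 0, 0], [0, 0, -0.5]],
    [8, [0, 0, 0], [0, 0, -1]],
    [8, [0, 0, 0], [0, 0, -1.5]],
    [8, [0, 0, 0], [0, 0, -2]],
  ],
)

```text
t: 6.1
position: [539.7, 34.3, 192.4]
tcp_rot: [3.057, -0.724, 0.0]
contact_force: [-0.1, 0.4, 1.3]
grip_width: 0.149
gripper_force: 10.0
```

```bash
python3 st.py
```

```text
t 6.1 pos [539.68  34.26 192.44] yaw -26.64431169790493 tilt 0.005742561770281734 F [-0.12  0.38  1.3 ] Ft [-0.27 -0.29 -1.3 ] M [ 0.09  0.04 -0.  ] eff [  0.01 -51.86 -22.94  -0.05  -0.04   0.09] grip 14.149312193082283 9.993878602981567
```

Call:
jog_arm(
  rows=[
    [8, [0, 0, 0], [0, 0, -0.5]],
    [8, [0, 0, 0], [0, 0, -1]],
    [8, [0, 0, 0], [0, 0, -1.5]],
    [8, [0, 0, 0], [0, 0, -2]],
  ],
)

```text
t: 6.5
position: [539.7, 34.3, 192.4]
tcp_rot: [3.069, -0.67, 0.0]
contact_force: [0.7, 0.1, 0.9]
grip_width: 0.145
gripper_force: 10.0
```

```bash
python3 st.py
```

```text
t 6.5 pos [539.69  34.26 192.43] yaw -24.645138969450116 tilt 0.004444842361273822 F [0.65 0.12 0.94] Ft [ 0.54 -0.38 -0.94] M [ 0.14 -0.05 -0.08] eff [ -0.01 -51.82 -22.9   -0.06  -0.03   0.09] grip 13.794025191528007 9.993720799684525
```

The joint-6 effort is a clean signal: steady at 0.09 while turning free.

Call:
jog_arm(
  rows=[
    [8, [0, 0, 0], [0, 0, -0.5]],
    [8, [0, 0, 0], [0, 0, -1]],
    [8, [0, 0, 0], [0, 0, -1.5]],
    [8, [0, 0, 0], [0, 0, -2]],
    [8, [0, 0, 0], [0, 0, -2.5]],
    [8, [0, 0, 0], [0, 0, -3]],
  ],
)

```text
t: 7.1
position: [539.7, 34.3, 192.4]
tcp_rot: [3.086, -0.59, 0.0]
contact_force: [1.2, 0.8, 1.3]
grip_width: 0.144
gripper_force: 10.0
```

```bash
python3 st.py
```

```text
t 7.1 pos [539.68  34.28 192.42] yaw -21.644263823148556 tilt 0.003823161972468689 F [1.19 0.82 1.27] Ft [ 0.81 -1.2  -1.27] M [ 0.04  0.02 -0.06] eff [  0.01 -51.76 -22.86  -0.04  -0.02   0.09] grip 13.665911632890328 9.994024336338043
```

Call:
jog_arm(
  rows=[
    [8, [0, 0, 0], [0, 0, -0.5]],
    [8, [0, 0, 0], [0, 0, -1]],
    [8, [0, 0, 0], [0, 0, -1.5]],
    [8, [0, 0, 0], [0, 0, -2]],
    [8, [0, 0, 0], [0, 0, -2.5]],
    [8, [0, 0, 0], [0, 0, -3]],
  ],
)

```text
t: 7.7
position: [539.7, 34.3, 192.4]
tcp_rot: [3.1, -0.509, 0.0]
contact_force: [-0.1, 0.4, 1.8]
grip_width: 0.148
gripper_force: 10.0
```

```bash
python3 st.py
```

```text
t 7.7 pos [539.69  34.25 192.45] yaw -18.64320483654152 tilt 0.007210827211455596 F [-0.08  0.4   1.75] Ft [-0.2  -0.35 -1.75] M [ 0.07 -0.01 -0.02] eff [  0.03 -51.7  -22.82  -0.03  -0.02   0.09] grip 14.086554852388442 9.993926435709
```

Call:
jog_arm(
  rows=[
    [8, [0, 0, 0], [0, 0, -0.5]],
    [8, [0, 0, 0], [0, 0, -1]],
    [8, [0, 0, 0], [0, 0, -1.5]],
    [8, [0, 0, 0], [0, 0, -2]],
  ],
)

```text
t: 8.1
position: [539.7, 34.2, 192.4]
tcp_rot: [3.108, -0.455, 0.0]
contact_force: [0.3, -0.6, 1.6]
grip_width: 0.143
gripper_force: 10.0
```

```bash
python3 st.py
```

```text
t 8.1 pos [539.68  34.24 192.44] yaw -16.647604891068067 tilt 0.005768450105467519 F [ 0.33 -0.58  1.63] Ft [ 0.48  0.46 -1.63] M [ 0.02  0.03 -0.04] eff [  0.03 -51.66 -22.81  -0.03  -0.02   0.09] grip 13.621778003124037 9.99406635761261
```

Call:
jog_arm(
  rows=[
    [8, [0, 0, 0], [0, 0, -0.5]],
    [8, [0, 0, 0], [0, 0, -1]],
    [8, [0, 0, 0], [0, 0, -1.5]],
    [8, [0, 0, 0], [0, 0, -2]],
  ],
)

```text
t: 8.5
position: [539.7, 34.3, 192.4]
tcp_rot: [3.116, -0.4, 0.0]
contact_force: [0.2, 0.5, 1.9]
grip_width: 0.146
gripper_force: 10.0
```

```bash
python3 st.py
```

```text
t 8.5 pos [539.69  34.25 192.43] yaw -14.64411221584734 tilt 0.005124091381792929 F [0.15 0.46 1.86] Ft [ 0.03 -0.49 -1.86] M [ 0.14 -0.05  0.01] eff [  0.02 -51.62 -22.79  -0.03  -0.03   0.09] grip 13.866482807939699 9.994107037782669
```

Call:
jog_arm(
  rows=[
    [8, [0, 0, 0], [0, 0, -0.5]],
    [8, [0, 0, 0], [0, 0, -1]],
    [8, [0, 0, 0], [0, 0, -1.5]],
    [8, [0, 0, 0], [0, 0, -2]],
  ],
)

```text
t: 8.9
position: [539.7, 34.4, 192.5]
tcp_rot: [-3.122, 0.346, -0.0]
contact_force: [0.2, 2.1, 2.0]
grip_width: 0.146
gripper_force: 10.0
```

```bash
python3 st.py
```

```text
t 8.9 pos [539.7   34.38 192.46] yaw -12.648552848197635 tilt 0.010821225422698552 F [0.17 2.14 1.97] Ft [-0.3  -2.13 -1.97] M [ 0.31 -0.04 -0.17] eff [ -0.7  -51.55 -22.81  -0.4   -0.05   0.03] grip 13.925422586141261 9.999935030937195
```

Call:
jog_arm(
  rows=[
    [8, [0, 0, 0], [0, 0, -0.5]],
    [8, [0, 0, 0], [0, 0, -1]],
    [8, [0, 0, 0], [0, 0, -1.5]],
    [8, [0, 0, 0], [0, 0, -2]],
  ],
)

```text
t: 9.3
position: [539.7, 34.4, 192.4]
tcp_rot: [-3.128, 0.292, 0.0]
contact_force: [0.3, 4.5, 2.8]
grip_width: 0.148
gripper_force: 10.1
```

```bash
python3 st.py
```

```text
t 9.3 pos [539.67  34.43 192.44] yaw -10.657512107928994 tilt 0.01442402361232061 F [0.32 4.45 2.76] Ft [-0.51 -4.44 -2.76] M [ 0.72 -0.01 -0.25] eff [ -1.62 -51.48 -22.8   -0.93  -0.08  -0.1 ] grip 14.099126818293785 10.104137510061264
```

The stop is felt at about -13.5° yaw: lateral force and Mz rise together and joint-6 effort swings. Holding here and averaging the readings.

Call:
jog_arm(
  rows=[
    [8, [0, 0, 0], [0, 0, 0]],
    [8, [0, 0, 0], [0, 0, 0]],
    [8, [0, 0, 0], [0, 0, 0]],
  ],
)

```text
t: 9.6
position: [539.7, 34.4, 192.4]
tcp_rot: [-3.128, 0.293, 0.0]
contact_force: [1.1, 4.4, 1.4]
grip_width: 0.152
gripper_force: 10.1
```

```bash
python3 st.py
```

```text
t 9.6 pos [539.66  34.38 192.43] yaw -10.695031450720665 tilt 0.008657529244941627 F [1.13 4.37 1.37] Ft [ 0.3  -4.5  -1.37] M [ 0.98  0.03 -0.19] eff [ -2.21 -51.38 -22.92  -1.17  -0.16  -0.23] grip 14.431420267037643 10.096534341573715
```

Call:
jog_arm(
  rows=[
    [8, [0, 0, 0], [0, 0, 0]],
    [8, [0, 0, 0], [0, 0, 0]],
    [8, [0, 0, 0], [0, 0, 0]],
  ],
)

```text
t: 9.9
position: [539.6, 34.4, 192.4]
tcp_rot: [-3.128, 0.293, -0.0]
contact_force: [0.7, 5.2, 1.8]
grip_width: 0.152
gripper_force: 10.1
```

```bash
python3 st.py
```

```text
t 9.9 pos [539.65  34.35 192.45] yaw -10.685064269347652 tilt 0.0026002951561406944 F [0.73 5.18 1.77] Ft [-0.24 -5.23 -1.77] M [ 1.11 -0.01 -0.22] eff [ -2.54 -51.35 -22.94  -1.3   -0.18  -0.21] grip 14.449233301118902 10.08812963962555
```

Call:
jog_arm(
  rows=[
    [8, [0, 0, 0], [0, 0, -0.5]],
    [8, [0, 0, 0], [0, 0, -0.5]],
    [8, [0, 0, 0], [0, 0, -0.5]],
    [8, [0, 0, 0], [0, 0, -0.5]],
    [8, [0, 0, 0], [0, 0, -0.5]],
    [8, [0, 0, 0], [0, 0, -0.5]],
  ],
)

```text
t: 10.5
position: [539.7, 34.3, 192.4]
tcp_rot: [3.129, -0.279, 0.0]
contact_force: [1.4, 4.8, 2.2]
grip_width: 0.153
gripper_force: 10.1
```

```bash
python3 st.py
```

```text
t 10.5 pos [539.69  34.31 192.44] yaw -10.19331068297754 tilt 0.0037549922976867814 F [1.39 4.84 2.19] Ft [ 0.51 -5.01 -2.19] M [ 1.06 -0.   -0.23] eff [ -2.49 -51.39 -22.82  -1.29  -0.11  -0.22] grip 14.563311539820232 10.12244313955307
```

Stop held for more than 1 s at about 0.2 Nm, with the torque limited by the pads. Backing off 4° to unload it, then gripping firmly and pressing down about 5 mm.

Call:
jog_arm(
  rows=[
    [8, [0, 0, 0], [0, 0, 1]],
    [8, [0, 0, 0], [0, 0, 2]],
    [8, [0, 0, 0], [0, 0, 3]],
    [8, [0, 0, 0], [0, 0, 4]],
    [8, [0, 0, 0], [0, 0, 4.5]],
    [8, [0, 0, 0], [0, 0, 4.5]],
    [8, [0, 0, 0], [0, 0, 4.5]],
  ],
)

```text
t: 11.2
position: [539.7, 34.1, 192.5]
tcp_rot: [3.116, -0.401, 0.0]
contact_force: [-0.1, 2.2, 1.5]
grip_width: 0.15
gripper_force: 10.0
```

```bash
python3 st.py
```

```text
t 11.2 pos [539.71  34.08 192.46] yaw -14.674460358025552 tilt 0.021449068360412247 F [-0.06  2.21  1.5 ] Ft [-0.62 -2.12 -1.5 ] M [ 0.51  0.07 -0.01] eff [ -1.09 -51.28 -22.82  -0.48  -0.15   0.01] grip 14.272882169315855 9.980930238962173
```

Call:
jog_arm(
  rows=[
    [8, [0, 0, 0], [0, 0, 0]],
    [8, [0, 0, 0], [0, 0, 0]],
    [8, [0, 0, 0.02], [0, 0, 0]],
    [8, [0, 0, 0.04], [0, 0, 0]],
    [8, [0, 0, 0.06], [0, 0, 0]],
    [8, [0, 0, 0.08], [0, 0, 0]],
    [8, [0, 0, 0.08], [0, 0, 0]],
  ],
  newtons=40,
)

```text
t: 11.9
position: [539.7, 34.1, 190.8]
tcp_rot: [3.116, -0.401, 0.001]
contact_force: [-1.5, 0.5, 6.7]
grip_width: 0.143
gripper_force: 40.0
```

```bash
python3 st.py
```

```text
t 11.9 pos [539.73  34.13 190.77] yaw -14.679835481476648 tilt 0.030985683316763782 F [-1.48  0.53  6.71] Ft [-1.56 -0.14 -6.71] M [ 0.28  0.31 -0.  ] eff [ -0.61 -48.98 -22.01  -0.22  -0.51   0.  ] grip 13.637383519536119 39.98270094394684
```

Call:
jog_arm(
  rows=[
    [8, [0, 0, 0.03], [0, 0, 0]],
    [8, [0, 0, 0.06], [0, 0, 0]],
    [8, [0, 0, 0.09], [0, 0, 0]],
    [8, [0, 0, 0.12], [0, 0, 0]],
    [8, [0, 0, 0.12], [0, 0, 0]],
    [8, [0, 0, 0.12], [0, 0, 0]],
  ],
)

```text
t: 12.5
position: [539.8, 34.1, 187.9]
tcp_rot: [3.116, -0.401, 0.001]
contact_force: [-2.1, 0.8, 7.5]
grip_width: 0.145
gripper_force: 40.0
```

```bash
python3 st.py
```

```text
t 12.5 pos [539.76  34.1  187.93] yaw -14.679506080733123 tilt 0.03966281398400648 F [-2.1   0.76  7.45] Ft [-2.22 -0.2  -7.46] M [ 0.24  0.44 -0.04] eff [ -0.62 -48.35 -21.72  -0.2   -0.63   0.01] grip 13.806188107989362 39.984015226364136
```

Pressed 4.5 mm with only about 8 N. Going 0.5 mm further, then turning past the stop with a 20 N grip as the torque limit.

Call:
jog_arm(
  rows=[
    [8, [0, 0, 0.02], [0, 0, 0]],
    [8, [0, 0, 0.02], [0, 0, -0.5]],
    [8, [0, 0, 0.02], [0, 0, -1]],
    [8, [0, 0, 0.02], [0, 0, -1.5]],
    [8, [0, 0, 0.02], [0, 0, -2]],
    [8, [0, 0, 0.02], [0, 0, -2.5]],
    [8, [0, 0, 0.02], [0, 0, -3]],
  ],
  newtons=20,
)

```text
t: 13.2
position: [539.9, 34.1, 187.5]
tcp_rot: [3.125, -0.319, 0.002]
contact_force: [-1.5, 1.3, 8.1]
grip_width: 0.143
gripper_force: 20.0
```

```bash
python3 st.py
```

```text
t 13.2 pos [539.91  34.08 187.53] yaw -11.659272637692695 tilt 0.06255710258743219 F [-1.48  1.32  8.13] Ft [-1.71 -0.99 -8.13] M [ 0.28  0.3  -0.02] eff [ -0.43 -48.29 -21.33  -0.17  -0.45   0.12] grip 13.634251117637197 20.00165104866028
```

Call:
jog_arm(
  rows=[
    [8, [0, 0, 0], [0, 0, -0.5]],
    [8, [0, 0, 0], [0, 0, -1]],
    [8, [0, 0, 0], [0, 0, -1.5]],
    [8, [0, 0, 0], [0, 0, -2]],
    [8, [0, 0, 0], [0, 0, -2.5]],
    [8, [0, 0, 0], [0, 0, -3]],
  ],
)

```text
t: 13.8
position: [540.1, 34.0, 187.6]
tcp_rot: [3.132, -0.237, 0.002]
contact_force: [-1.1, -0.6, 7.5]
grip_width: 0.147
gripper_force: 20.0
```

```bash
python3 st.py
```

```text
t 13.8 pos [540.07  34.04 187.6 ] yaw -8.660686778782447 tilt 0.08762290264315958 F [-1.12 -0.63  7.52] Ft [-1.    0.8  -7.52] M [ 0.18  0.16 -0.05] eff [ -0.27 -48.29 -21.07  -0.11  -0.31   0.12] grip 13.943030811690107 20.00043511390686
```

Past the stop with no torque rise. Turning on toward release (about +35° world yaw), staying pressed.

Call:
jog_arm(
  rows=[
    [8, [0, 0, 0], [0, 0, -1]],
    [8, [0, 0, 0], [0, 0, -2]],
    [8, [0, 0, 0], [0, 0, -3]],
    [8, [0, 0, 0], [0, 0, -4]],
    [8, [0, 0, 0], [0, 0, -5]],
    [8, [0, 0, 0], [0, 0, -6]],
    [8, [0, 0, 0], [0, 0, -7]],
    [8, [0, 0, 0], [0, 0, -8]],
  ],
)

```text
t: 14.6
position: [540.2, 34.0, 187.6]
tcp_rot: [3.141, -0.018, 0.003]
contact_force: [-0.1, 0.3, 7.8]
grip_width: 0.146
gripper_force: 20.0
```

```bash
python3 st.py
```

```text
t 14.6 pos [540.22  34.   187.64] yaw -0.6384280950771215 tilt 0.10710676318485637 F [-0.13  0.28  7.83] Ft [-0.12 -0.27 -7.83] M [ 0.11  0.   -0.04] eff [ -0.14 -48.28 -20.69  -0.07  -0.11   0.26] grip 13.854013164904776 20.000351071357727
```

Call:
jog_arm(
  rows=[
    [8, [0, 0, 0], [0, 0, -1]],
    [8, [0, 0, 0], [0, 0, -2]],
    [8, [0, 0, 0], [0, 0, -3]],
    [8, [0, 0, 0], [0, 0, -4]],
    [8, [0, 0, 0], [0, 0, -5]],
    [8, [0, 0, 0], [0, 0, -6]],
    [8, [0, 0, 0], [0, 0, -7]],
    [8, [0, 0, 0], [0, 0, -8]],
  ],
)

```text
t: 15.4
position: [540.3, 34.0, 187.7]
tcp_rot: [3.134, 0.202, 0.003]
contact_force: [-0.3, 0.8, 7.8]
grip_width: 0.144
gripper_force: 20.0
```

```bash
python3 st.py
```

```text
t 15.4 pos [540.3   33.99 187.67] yaw 7.360295115809803 tilt 0.12010135046527444 F [-0.32  0.75  7.85] Ft [-0.21 -0.78 -7.85] M [ 0.1  -0.04 -0.04] eff [ -0.13 -48.28 -20.55  -0.06  -0.03   0.26] grip 13.71554895032941 20.000389516353607
```

Call:
jog_arm(
  rows=[
    [8, [0, 0, 0], [0, 0, -1]],
    [8, [0, 0, 0], [0, 0, -2]],
    [8, [0, 0, 0], [0, 0, -3]],
    [8, [0, 0, 0], [0, 0, -4]],
    [8, [0, 0, 0], [0, 0, -5]],
    [8, [0, 0, 0], [0, 0, -6]],
    [8, [0, 0, 0], [0, 0, -7]],
    [8, [0, 0, 0], [0, 0, -8]],
  ],
)

```text
t: 16.2
position: [540.3, 34.0, 187.7]
tcp_rot: [3.113, 0.42, 0.003]
contact_force: [0.8, 0.7, 7.8]
grip_width: 0.146
gripper_force: 20.0
```

```bash
python3 st.py
```

```text
t 16.2 pos [540.32  33.97 187.67] yaw 15.359031928853925 tilt 0.12244059800289649 F [0.81 0.74 7.82] Ft [ 0.99 -0.49 -7.82] M [ 0.07 -0.08 -0.07] eff [ -0.13 -48.27 -20.49  -0.05   0.01   0.26] grip 13.87970731276358 20.000650584697723
```

Call:
jog_arm(
  rows=[
    [8, [0, 0, 0], [0, 0, -1]],
    [8, [0, 0, 0], [0, 0, -2]],
    [8, [0, 0, 0], [0, 0, -3]],
    [8, [0, 0, 0], [0, 0, -4]],
    [8, [0, 0, 0], [0, 0, -5]],
    [8, [0, 0, 0], [0, 0, -6]],
    [8, [0, 0, 0], [0, 0, -7]],
    [8, [0, 0, 0], [0, 0, -8]],
  ],
)

```text
t: 17.0
position: [540.3, 34.0, 187.7]
tcp_rot: [3.076, 0.636, 0.003]
contact_force: [-0.3, -0.2, 8.2]
grip_width: 0.14
gripper_force: 20.0
```

```bash
python3 st.py
```

```text
t 17.0 pos [540.35  33.96 187.66] yaw 23.35678136263827 tilt 0.12306799699470594 F [-0.29 -0.15  8.18] Ft [-0.32  0.04 -8.19] M [ 0.07 -0.07 -0.02] eff [ -0.14 -48.26 -20.46  -0.05   0.03   0.26] grip 13.348014094185208 20.00031352043152
```

Call:
jog_arm(
  rows=[
    [8, [0, 0, 0], [0, 0, -1]],
    [8, [0, 0, 0], [0, 0, -2]],
    [8, [0, 0, 0], [0, 0, -3]],
    [8, [0, 0, 0], [0, 0, -4]],
    [8, [0, 0, 0], [0, 0, -5]],
    [8, [0, 0, 0], [0, 0, -6]],
    [8, [0, 0, 0], [0, 0, -6.5]],
    [8, [0, 0, 0], [0, 0, -7]],
  ],
  newtons=12,
)

```text
t: 17.8
position: [540.4, 34.0, 187.7]
tcp_rot: [3.031, 0.822, 0.003]
contact_force: [0.3, 0.8, 8.0]
grip_width: 0.145
gripper_force: 12.0
```

```bash
python3 st.py
```

```text
t 17.8 pos [540.36  34.01 187.69] yaw 30.34189919341739 tilt 0.1283999465826917 F [0.34 0.8  8.04] Ft [ 0.71 -0.5  -8.04] M [ 0.11 -0.08 -0.03] eff [ -0.14 -48.25 -20.44  -0.05   0.04   0.11] grip 13.770432185887435 11.999456584453583
```

Call:
jog_arm(
  rows=[
    [8, [0, 0, 0], [0, 0, -0.5]],
    [8, [0, 0, 0], [0, 0, -1]],
    [8, [0, 0, 0], [0, 0, -1.5]],
    [8, [0, 0, 0], [0, 0, -2]],
    [8, [0, 0, 0], [0, 0, -2.5]],
    [8, [0, 0, 0], [0, 0, -3]],
  ],
)

```text
t: 18.4
position: [540.3, 34.0, 187.7]
tcp_rot: [3.009, 0.901, 0.003]
contact_force: [0.0, 1.0, 8.0]
grip_width: 0.146
gripper_force: 12.0
```

```bash
python3 st.py
```

```text
t 18.4 pos [540.31  34.01 187.67] yaw 33.336838262377256 tilt 0.12028629739213302 F [0.02 1.04 7.97] Ft [ 0.6  -0.85 -7.97] M [ 0.1  -0.06 -0.08] eff [ -0.27 -48.2  -20.57  -0.13  -0.03   0.08] grip 13.866775640894518 12.00049415230751
```

Call:
jog_arm(
  rows=[
    [8, [0, 0, 0], [0, 0, -0.5]],
    [8, [0, 0, 0], [0, 0, -1]],
    [8, [0, 0, 0], [0, 0, -1.5]],
    [8, [0, 0, 0], [0, 0, -2]],
  ],
)

```text
t: 18.8
position: [540.0, 34.2, 187.6]
tcp_rot: [2.993, 0.953, 0.002]
contact_force: [-1.2, 2.5, 9.2]
grip_width: 0.145
gripper_force: 12.0
```

```bash
python3 st.py
```

```text
t 18.8 pos [540.02  34.2  187.62] yaw 35.32003270141421 tilt 0.07624530002567197 F [-1.25  2.45  9.2 ] Ft [ 0.41 -2.71 -9.2 ] M [ 0.38  0.27 -0.12] eff [ -1.06 -47.86 -21.12  -0.49  -0.42   0.01] grip 13.784685415991556 12.011559158563614
```

The end stop is just felt at about 33.5° (2.5 N lateral). Backing off to about 31°, then letting the cap rise.

Call:
jog_arm(
  rows=[
    [8, [0, 0, 0], [0, 0, 1]],
    [8, [0, 0, 0], [0, 0, 2]],
    [8, [0, 0, 0], [0, 0, 3]],
    [8, [0, 0, 0], [0, 0, 4.2]],
    [8, [0, 0, 0], [0, 0, 4.2]],
  ],
)

```text
t: 19.3
position: [540.1, 34.0, 187.6]
tcp_rot: [3.026, 0.841, 0.002]
contact_force: [-1.5, 1.2, 8.6]
grip_width: 0.147
gripper_force: 12.0
```

Call:
jog_arm(
  rows=[
    [8, [0, 0, 0], [0, 0, 0]],
    [8, [0, 0, 0], [0, 0, 0]],
    [8, [0, 0, -0.06], [0, 0, 0]],
    [8, [0, 0, -0.12], [0, 0, 0]],
    [8, [0, 0, -0.18], [0, 0, 0]],
    [8, [0, 0, -0.24], [0, 0, 0]],
    [8, [0, 0, -0.28], [0, 0, 0]],
    [8, [0, 0, -0.28], [0, 0, 0]],
  ],
  newtons=20,
)

```text
t: 20.1
position: [539.8, 34.3, 194.2]
tcp_rot: [3.026, 0.843, 0.001]
contact_force: [0.3, 1.4, 5.3]
grip_width: 0.143
gripper_force: 20.0
```

```bash
python3 st.py
```

```text
t 20.1 pos [539.77  34.28 194.2 ] yaw 31.122180421724693 tilt 0.023158111104984707 F [0.33 1.41 5.32] Ft [ 1.01 -1.04 -5.32] M [ 0.32 -0.01  0.11] eff [ -1.09 -49.23 -21.79  -0.3   -0.07   0.09] grip 13.643269374457002 20.00462830066681
```

The cap is above its closed height and the spring still pushes it up, so it is released. Lifting on.

Call:
jog_arm(
  rows=[
    [8, [0, 0, -0.1], [0, 0, 0]],
    [8, [0, 0, -0.2], [0, 0, 0]],
    [8, [0, 0, -0.3], [0, 0, 0]],
    [8, [0, 0, -0.4], [0, 0, 0]],
    [8, [0, 0, -0.4], [0, 0, 0]],
  ],
  newtons=30,
)

```text
t: 20.6
position: [539.7, 34.0, 204.0]
tcp_rot: [3.026, 0.842, -0.0]
contact_force: [0.2, -0.3, -1.5]
grip_width: 0.146
gripper_force: 30.0
```

```bash
python3 st.py
```

```text
t 20.6 pos [539.66  34.05 204.04] yaw 31.113157974317236 tilt 0.026574062161343982 F [ 0.19 -0.27 -1.47] Ft [0.02 0.33 1.47] M [ 0.03 -0.01 -0.04] eff [  0.07 -52.63 -24.2    0.07   0.06  -0.  ] grip 13.846570618107792 29.99784618616104
```

Call:
jog_arm(
  rows=[
    [8, [0, 0, -0.15], [0, 0, 0]],
    [8, [0, 0, -0.3], [0, 0, 0]],
    [8, [0, 0, -0.45], [0, 0, 0]],
    [8, [0, 0, -0.6], [0, 0, 0]],
    [8, [0, 0, -0.75], [0, 0, 0]],
    [8, [0, 0, -0.9], [0, 0, 0]],
    [8, [0, 0, -1.1], [0, 0, 0]],
    [8, [0, 0, -1.3], [0, 0, 0]],
  ],
)

```text
t: 21.4
position: [539.7, 34.3, 236.9]
tcp_rot: [3.026, 0.843, 0.0]
contact_force: [0.3, 0.5, -1.1]
grip_width: 0.141
gripper_force: 30.0
```

```bash
python3 st.py
```

```text
t 21.4 pos [539.68  34.27 236.89] yaw 31.115346161176255 tilt 0.006986156857973248 F [ 0.28  0.54 -1.13] Ft [ 0.52 -0.31  1.13] M [ 0.02 -0.04  0.06] eff [  0.   -51.02 -25.33   0.07  -0.24  -0.  ] grip 13.455285255448294 29.99788373708725
```

Cap is off, weighing about 1 N in the gripper. Carrying it above the dish.

Call:
jog_arm(
  rows=[
    [8, [-0.2, 0.3, -0.4], [0, 0, 0]],
    [8, [-0.8, 1.2, -0.8], [0, 0, 0]],
    [8, [-1.6, 2.3, -1.0], [0, 0, 0]],
    [8, [-2.5, 3.5, -1.0], [0, 0, 0]],
    [8, [-3.3, 4.7, -1.0], [0, 0, 0]],
    [8, [-4.2, 5.9, -1.0], [0, 0, 0]],
    [8, [-4.9, 6.9, -1.0], [0, 0, 0]],
    [8, [-5.24, 7.46, -1.0], [0, 0, 0]],
  ],
)

```text
t: 22.2
position: [523.4, -195.7, 262.0]
tcp_rot: [3.027, 0.839, 0.0]
contact_force: [-0.0, 0.3, -0.8]
grip_width: 0.147
gripper_force: 30.0
```

```bash
python3 st.py
python3 - <<'E'
from h import *
s=monitor.read_state(); im=vision.capture("wrist"); C=cam("wrist",s)
o=im.copy()
for P,c in(([524,-193,7],(255,0,0)),([s["position"][0],s["position"][1],7],(0,0,255))):
    p=proj(C,P)[0]; print(p); cv2.circle(o,tuple(int(v) for v in p),3,c,-1)
cir=[[524+31*np.cos(a),-193+31*np.sin(a),31] for a in np.linspace(0,6.3,60)]
cv2.polylines(o,[proj(C,cir).astype(int)],False,(0,160,0),1)
cv2.imwrite("pics/w3.png",o[:,:,::-1])
E
```

```text
t 22.2 pos [ 523.39 -195.74  262.  ] yaw 31.00022454457787 tilt 0.037528543270591325 F [-0.03  0.31 -0.77] Ft [ 0.13 -0.28  0.77] M [ 0.04 -0.02  0.01] eff [  0.61 -53.46 -26.46  -0.04  -0.09   0.05] grip 13.992151300399344 29.997893571853638
[316.76 200.57]
[318.56 202.27]
```

View pics/w3.png

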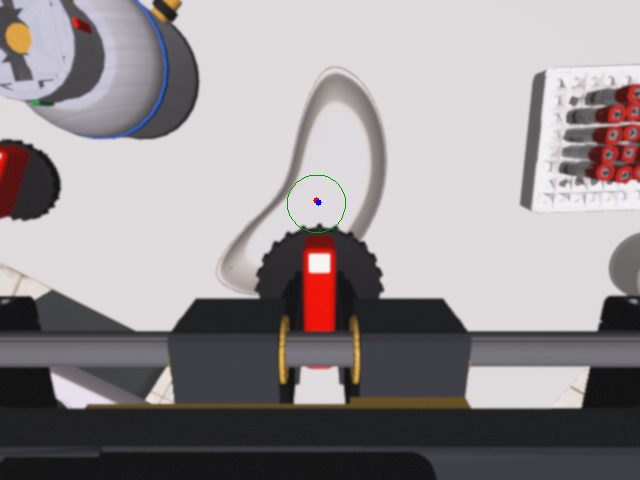

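The wrist view shows the dish with its hollow wall at about (290,190) and outer floor edge at about (358,200). The planned circle at (317,201) sits about 7 mm too close to the hollow wall, so I'll shift to about (527,-200) and lower.

Call:
jog_arm(
  rows=[
    [8, [-0.04, 0.3, 0.8], [0, 0, 0]],
    [8, [-0.04, 0.3, 2], [0, 0, 0]],
    [8, [-0.04, 0.3, 3.4], [0, 0, 0]],
    [8, [-0.04, 0.3, 4.8], [0, 0, 0]],
    [8, [-0.04, 0.3, 6.0], [0, 0, 0]],
    [8, [-0.04, 0.3, 6.8], [0, 0, 0]],
    [8, [-0.04, 0.3, 7.2], [0, 0, 0]],
    [8, [-0.04, 0.3, 7.2], [0, 0, 0]],
  ],
)

```text
t: 23.05
position: [526.8, -199.6, 80.8]
tcp_rot: [-3.025, -0.843, 0.002]
contact_force: [-0.3, 0.8, -2.0]
grip_width: 0.149
gripper_force: 30.0
```

```bash
python3 st.py
python3 - <<'E'
from h import *
a=vision.capture("scene"); b=vision.capture("side")
o=np.hstack([cv2.resize(v[180:320,330:470] if i==0 else v[200:340,320:460],(400,400),interpolation=cv2.INTER_CUBIC) for i,v in enumerate((a,b))])
cv2.imwrite("pics/c4.png",o[:,:,::-1])
E
```

```text
t 23.05 pos [ 526.77 -199.57   80.78] yaw 31.13454737443622 tilt 0.09467310206854272 F [-0.31  0.8  -1.96] Ft [ 0.15 -0.84  1.96] M [ 0.01 -0.01 -0.02] eff [ -0.02 -57.84 -17.67   0.06  -0.36   0.  ] grip 14.135181075065747 29.99780684709549
```

View pics/c4.png

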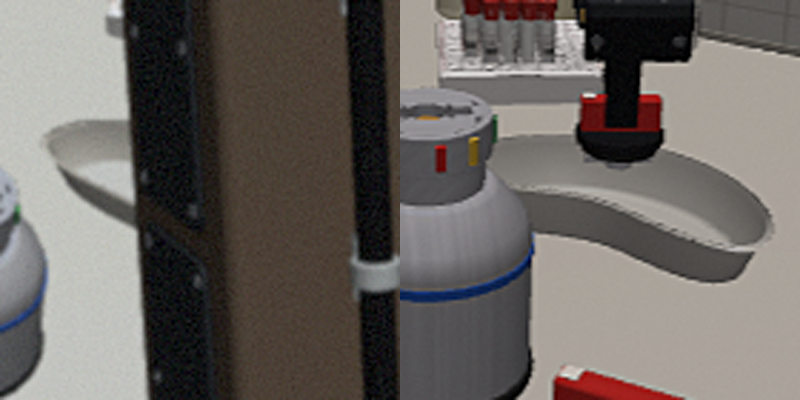

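The side view (right half) shows the cap at (620,130) over the middle of the dish; the scene view is blocked by the arm. Lowering slowly.

Call:
jog_arm(
  rows=[
    [8, [0, 0, 0.3], [0, 0, 0]],
    [8, [0, 0, 0.6], [0, 0, 0]],
    [8, [0, 0, 0.8], [0, 0, 0]],
    [8, [0, 0, 1.0], [0, 0, 0]],
    [8, [0, 0, 1.15], [0, 0, 0]],
    [8, [0, 0, 1.3], [0, 0, 0]],
    [8, [0, 0, 1.4], [0, 0, 0]],
    [8, [0, 0, 1.4], [0, 0, 0]],
  ],
)

```text
t: 23.95
position: [526.8, -200.0, 46.1]
tcp_rot: [-3.026, -0.842, 0.001]
contact_force: [0.8, 0.3, -1.0]
grip_width: 0.146
gripper_force: 30.0
```

```bash
python3 st.py
```

```text
t 23.95 pos [ 526.81 -200.01   46.11] yaw 31.112442945116833 tilt 0.024798555939266845 F [ 0.79  0.26 -0.99] Ft [0.81 0.19 0.99] M [0.07 0.01 0.07] eff [ -0.01 -60.61 -16.28   0.05  -0.1    0.  ] grip 13.837086298620358 29.997698664665222
```

Call:
jog_arm(
  rows=[
    [8, [0, 0, 0.03], [0, 0, 0]],
    [8, [0, 0, 0.06], [0, 0, 0]],
    [8, [0, 0, 0.08], [0, 0, 0]],
    [8, [0, 0, 0.08], [0, 0, 0]],
  ],
)

```text
t: 24.35
position: [526.9, -200.0, 44.5]
tcp_rot: [3.026, 0.843, 0.0]
contact_force: [-0.1, -0.4, -0.7]
grip_width: 0.147
gripper_force: 30.0
```

```bash
python3 st.py
```

```text
t 24.35 pos [ 526.92 -200.04   44.48] yaw 31.114652916914313 tilt 0.007754690913132218 F [-0.1  -0.43 -0.74] Ft [-0.3   0.32  0.74] M [0.02 0.   0.02] eff [ -0.   -60.93 -16.25   0.05  -0.03   0.  ] grip 13.95040280184015 29.997978508472443
```

Call:
jog_arm(
  rows=[
    [8, [0, 0, 0.03], [0, 0, 0]],
    [8, [0, 0, 0.06], [0, 0, 0]],
    [8, [0, 0, 0.08], [0, 0, 0]],
    [8, [0, 0, 0.08], [0, 0, 0]],
  ],
)

```text
t: 24.75
position: [526.9, -200.0, 42.4]
tcp_rot: [3.026, 0.843, -0.0]
contact_force: [0.4, -0.4, -1.0]
grip_width: 0.147
gripper_force: 30.0
```

```bash
python3 st.py
```

```text
t 24.75 pos [ 526.91 -200.02   42.36] yaw 31.11676674828858 tilt 0.00488857526946885 F [ 0.41 -0.38 -1.05] Ft [0.16 0.54 1.05] M [-0.03 -0.02 -0.07] eff [ -0.   -61.02 -16.12   0.05  -0.03   0.  ] grip 13.95691149632688 29.997891783714294
```

Call:
jog_arm(
  rows=[
    [8, [0, 0, 0.02], [0, 0, 0]],
    [8, [0, 0, 0.04], [0, 0, 0]],
    [8, [0, 0, 0.04], [0, 0, 0]],
    [8, [0, 0, 0.04], [0, 0, 0]],
  ],
)

```text
t: 25.15
position: [526.9, -200.0, 41.5]
tcp_rot: [3.026, 0.843, 0.0]
contact_force: [0.7, -0.3, -1.0]
grip_width: 0.146
gripper_force: 30.0
```

```bash
python3 st.py
```

```text
t 25.15 pos [ 526.94 -200.03   41.46] yaw 31.116540896072856 tilt 0.0052986446461861965 F [ 0.74 -0.33 -0.99] Ft [0.46 0.67 0.99] M [0.04 0.06 0.01] eff [  0.   -61.05 -16.06   0.05  -0.01   0.  ] grip 13.864682077551134 29.997869431972504
```

Call:
jog_arm(
  rows=[
    [8, [0, 0, 0.02], [0, 0, 0]],
    [8, [0, 0, 0.04], [0, 0, 0]],
    [8, [0, 0, 0.04], [0, 0, 0]],
  ],
)

```text
t: 25.45
position: [527.0, -200.1, 40.7]
tcp_rot: [3.026, 0.843, 0.0]
contact_force: [-0.7, 0.4, 2.3]
grip_width: 0.147
gripper_force: 30.0
```

```bash
python3 st.py
```

```text
t 25.45 pos [ 527.   -200.07   40.72] yaw 31.117958455312138 tilt 0.02208714812704837 F [-0.73  0.43  2.33] Ft [-0.41 -0.75 -2.33] M [ 0.03  0.15 -0.02] eff [ -0.07 -58.99 -15.77   0.06  -0.25  -0.  ] grip 13.943627864769972 29.999010264873505
```

Call:
jog_arm(
  rows=[
    [8, [0, 0, 0.02], [0, 0, 0]],
    [8, [0, 0, 0.04], [0, 0, 0]],
    [8, [0, 0, 0.04], [0, 0, 0]],
  ],
)

```text
t: 25.75
position: [527.0, -200.1, 40.5]
tcp_rot: [3.026, 0.843, 0.001]
contact_force: [-3.2, 1.0, 14.3]
grip_width: 0.144
gripper_force: 30.0
```

```bash
python3 st.py
```

```text
t 25.75 pos [ 527.02 -200.05   40.55] yaw 31.11888846944244 tilt 0.048467740777801985 F [-3.22  1.03 14.35] Ft [ -2.22  -2.53 -14.35] M [ 0.33  0.73 -0.05] eff [ -0.3  -53.   -15.32   0.06  -1.13  -0.01] grip 13.68628586597522 30.004866421222687
```

Touched the floor. Easing up 0.8 mm and opening gently.

Call:
jog_arm(
  rows=[
    [8, [0, 0, -0.03], [0, 0, 0]],
    [8, [0, 0, -0.035], [0, 0, 0]],
    [8, [0, 0, -0.035], [0, 0, 0]],
    [8, [0, 0, -0.035], [0, 0, 0]],
  ],
  newtons=5,
)

```text
t: 26.15
position: [527.1, -200.1, 40.6]
tcp_rot: [3.026, 0.842, 0.0]
contact_force: [-0.4, 2.6, 6.5]
grip_width: 0.147
gripper_force: 5.0
```

```bash
python3 st.py
```

```text
t 26.15 pos [ 527.06 -200.08   40.56] yaw 31.112864501396317 tilt 0.024687626736136416 F [-0.36  2.62  6.54] Ft [ 1.05 -2.43 -6.54] M [0.24 0.19 0.01] eff [ -0.46 -57.26 -15.36  -0.05  -0.39   0.  ] grip 13.955384407938467 5.000380128622055
```

Call:
jog_arm(
  rows=[
    [14.5, [0, 0, 0], [0, 0, 0]],
    [16, [0, 0, 0], [0, 0, 0]],
    [18, [0, 0, 0], [0, 0, 0]],
    [20, [0, 0, 0], [0, 0, 0]],
    [23, [0, 0, 0], [0, 0, 0]],
    [26, [0, 0, 0], [0, 0, 0]],
    [30, [0, 0, 0], [0, 0, 0]],
    [34, [0, 0, 0], [0, 0, 0]],
  ],
)

```text
t: 26.95
position: [526.9, -200.1, 40.3]
tcp_rot: [3.026, 0.842, -0.0]
contact_force: [-0.8, 0.7, 0.7]
grip_width: 0.341
gripper_force: 0.0
```

Call:
jog_arm(
  rows=[
    [38, [0, 0, 0], [0, 0, 0]],
    [38, [0, 0, 0], [0, 0, 0]],
    [38, [0, 0, -0.3], [0, 0, 0]],
    [38, [0, 0, -0.8], [0, 0, 0]],
    [38, [0, 0, -1.6], [0, 0, 0]],
    [38, [0, 0, -2.8], [0, 0, 0]],
    [38, [0, 0, -4.2], [0, 0, 0]],
    [38, [0, 0, -5], [0, 0, 0]],
  ],
)

```text
t: 27.75
position: [527.4, -200.3, 169.0]
tcp_rot: [3.024, 0.842, 0.004]
contact_force: [0.4, 0.2, -0.1]
grip_width: 0.402
gripper_force: 0.0
```

```bash
python3 st.py
python3 - <<'E'
from h import *
a=vision.capture("wrist"); b=vision.capture("side")
o=np.hstack([cv2.resize(a[60:340,180:460],(400,400)),cv2.resize(b[200:340,320:460],(400,400),interpolation=cv2.INTER_CUBIC)])
cv2.imwrite("pics/c5.png",o[:,:,::-1])
E
```

```text
t 27.75 pos [ 527.44 -200.25  169.01] yaw 31.11969634729542 tilt 0.20669351172350903 F [ 0.45  0.23 -0.09] Ft [0.5  0.03 0.09] M [ 0.   -0.04  0.03] eff [  0.05 -54.47 -21.81   0.07  -0.31  -0.  ] grip 38.23209885462014 0.0
```

View pics/c5.png

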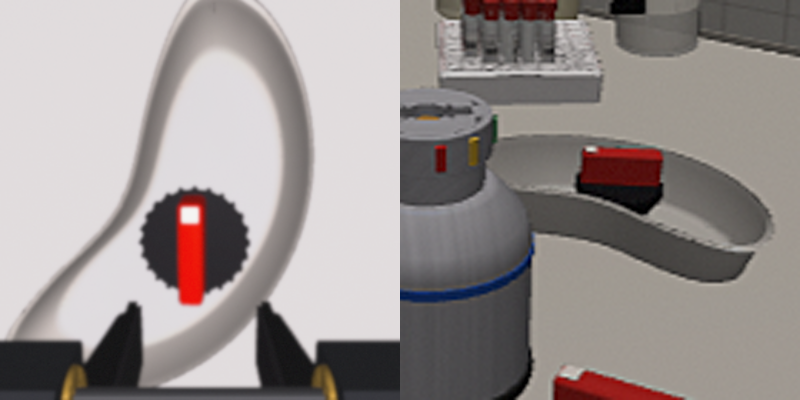

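The cap lies in the middle of the dish (wrist crop (192,240), side crop (620,180)), the dish is level and the gripper is clear. Letting it settle and handing in.

Call:
jog_arm(
  rows=[
    [38, [0, 0, -1], [0, 0, 0]],
    [38, [0, 0, -1.4], [0, 0, 0]],
    [38, [0, 0, -1.4], [0, 0, 0]],
    [38, [0, 0, -1.4], [0, 0, 0]],
    [38, [0, 0, -1.4], [0, 0, 0]],
    [38, [0, 0, -1.4], [0, 0, 0]],
  ],
)

```text
t: 28.45
position: [526.7, -199.9, 199.4]
tcp_rot: [-3.026, -0.842, 0.002]
contact_force: [-0.8, -0.8, -0.3]
grip_width: 0.398
gripper_force: 0.0
```

```bash
python3 -c "
from rig import ticket; print(ticket.job_done())"
```

```text
the job is handed in; nothing more can be done
None
```

The job is handed in at about 28 s with no verdict returned: the cap was held at its first stop, pressed past it, lifted off, and now lies in the middle of the nearer kidney dish; the bottle and cup were not approached.

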